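# Open the lock-lid jar and park its lid

## Task

Take the lid off the clay jar on the bench whirler and set it down, handle up and level, in the empty chuck ring beside it. It is a locking lid: two lugs beneath it catch under the jar's rim, and somewhere round the rim are two notches, cut by eye and hidden, that let them out, so turn the lid a little at a time and feel for the place where it lifts. Fired clay chips, so never wrench the lid or bang it down, and leave the other things on the bench where they are.

Things in the scene. Friction and masses are not known exactly. Their poses are not given: they have to be found in the camera images.
- lid: Round clay lid, 0.25 to 0.5 kg. Origin: centre of the flange's flat underside, z up. Flange 132 mm across, z 0 to 7 mm. Below it a spigot 82 mm across reaches 18 mm down; at its foot two opposite lugs along +x and -x stick out to 51 mm from the axis, 12 mm wide, tops 11 mm below the flange. Locked, it lifts only 3 mm until the lugs catch; side play 3 mm. Free, it is clear after 20 mm.
- lid_grip (a point): Middle of the lid's handle, 22 mm above the lid's origin. The handle is a straight upright bar along the lid's x axis, 62 mm long, 16 mm wide (y), 30 mm tall above the flange, edges rounded; pinch it across y from above.
- jar: Clay jar 150 mm across, 100 mm high, clamped on an aluminium bench whirler 196 mm across; all fixed, nothing turns. Origin: on the bench under the jar's axis, z up.
- jar_rim (a point): Centre of the jar's mouth, at the rim on which the lid lies, 142 mm above the bench. Mouth 88 mm across, ledge 8 mm thick, with two opposite notches (half a turn apart) hidden under the lid at an unknown angle, unrelated to the jar's axes; a lug passes within about 0.17 rad either way. At the start the lugs are at least 0.35 rad from the notches.
- chuck: Empty clay chuck ring fixed on the bench: 144 mm outside, 112 mm inside, 34 mm high. Origin: centre of its underside, on the bench. The lid's spigot and lugs (102 mm over the lugs) go down inside and the flange rests on its top.
- bowl: Bystander: clay bowl, 110 mm across, 50 mm high, origin centre of underside.
- cup: Bystander: clay cup, 72 mm across, 85 mm high, origin centre of underside.
- bottle: Bystander: plastic bottle with a cap, 66 mm across, 200 mm high, origin centre of underside.
- brush: Bystander: brush, 190 mm long, lying along its x axis, beyond the work.
There are look-alikes about, which are no part of the job. What is shaped like the chuck but yellow is not meant. What is shaped like the lid but yellow is not meant.

How it is judged:
By the outcome, as a careful person would: the job done as asked, in the order asked, and still so for the second after the job is handed in, with the robot touching nothing.
It also fails if it takes over 69 s, if anything falls off the work surface, if the arm or the gripper's body presses on something with over 40 N, if the wrist force passes 120 N, or if a joint passes its speed limit or range.

## Robot

A 6-joint arm with a two-finger parallel gripper is mounted at the origin on the work surface. World frame = base frame: x ahead of the robot, y to its left, z up, the work surface at z = 0. Lengths are in mm, angles in rad, forces in N, time in s.
With the tool pointing down it reaches from about 350 to 975 mm from the base axis. Payload 7.1 kg.
Tool frame: the origin (TCP) lies at the very end of the fingers, on their centre line; the grasp point (between the pads) lies 19 mm behind it; z points along the fingers, y is the line along which they close (so a half turn about z gives the same grasp; the last joint's range is limited). The gripper opens to 88 mm and grips with 3 to 60 N. Pads are 20 mm wide; open, the fingers measure 115 mm over their backs; the gripper's body (75 mm by 178 mm) begins 61 mm behind the grasp point.
Start: joints at [1.204, 0.423, 1.63, -0, 1.089, -0.019], TCP at [212.987, 587.572, 191.575] pointing down, gripper open.
Joint ranges: [-3, 3], [-0.9, 2.11], [0.09, 2.58], [-1.31, 4.45], [0.11, 2.69], [-2.54, 2.54]. Speed limits (rad/s): [2.39, 2.39, 3.01, 3.14, 3.14, 3.14].

## Interface

Orientations are given as a rotation vector (axis times angle).
In Python, from workcell import ctrl, optics gives the robot as it stands.
- The arm moves only by the shell command python3 -m jog 'ROWS'. ROWS is JSON, a list of rows, each a list of 7 numbers: the shift along the tool's x, y, z in units of 40 mm (1.0 is 40 mm), then the turn, a rotation vector about the tool's x, y, z in units of 6 degrees (1.0 is 6 degrees), then the opening, from 0 (shut) to 1 (fully open). A call has 1 to 20 rows; each row shifts and turns the commanded pose from where the row before left it, along the tool's axes as they then stand; what a row does not reach is not made up. A row lasts 1/10 s, in which the tool goes at most 50 mm and 8.59 degrees, less where a joint would pass 70% of its speed; a pose out of reach is approached as far as the arm can. A call is refused whole if a number of a shift passes 1 or a number of a turn 1, either way. A call with a gripper value outside its range is refused whole. The fingers move at their own pace and stop on an object; the grip force is fixed at half the most. Time passes only in rows, so rows that do not move let the fingers close. It gives the time, the measured TCP pose, the force, the opening and the grip force at its end, in the units of the state.
- ctrl.get_obs(): the state, without advancing time (a new reading comes with each control period).
- optics.get_image(name): name is "side" or "top"; returns the picture (420x560x3 uint8, red, green, blue); there is no depth.
- optics.camera_model(name): a dict with "fov_y" (degrees; the focal length in pixels is half the picture's height over the tangent of half this angle, whatever the lens; pixels are square), "cx", "cy" (the principal point, pixels), "view" (4x4, takes a point from world to camera coordinates). Camera axes: x right, y up, looking along -z (the intrinsics and any distortion apply to the point x, -y, -z); pixel columns grow to the right and rows downward; lengths in mm; the calibration is good to about 2 mm. A picture is of the moment at which its call begins. camera_model takes no time and is no camera call.
- ctrl.close_job(): hands the job in; it is judged then, once.
Trained networks look in the newest picture that a camera, given by its name, has taken for a name from the list of things; names that differ only in an ending like _2 or _b are one class to them, and where a whole thing is asked for, a point or a joint stands for the part that bears it (a point fixed in the world has none). Each returns a list of dicts, best first, with "conf" (0 to 1); they miss things now and then, are a little off and sometimes report something else, mostly with a low value. They report only what shows in the picture. A call takes as long as a camera call. They do not tell look-alikes from the thing itself.
- optics.masks_of(target, camera): "pixels" (420x560 bool, what is visible of it) and "extent" ([centre column, centre row, width, height] in pixels, round what is visible of it).
The state is a dict: "t": time; "qpos": joint angles; "qvel": joint speeds; "joint_torque": joint torques, N m; "ee_pos": TCP position; "orientation": TCP orientation; "ft_force": force on the tool from outside, world axes, zero at the start; "moment": the same for the moment, N m; "width": finger opening in mm; "grasp_force": force on a finger pad.
Only numpy, scipy, OpenCV 4.12 (cv2) and the standard library are available. Lean on these libraries where they do the work, as an engineer would, in place of code of your own. Each camera call takes 0.05 s, during which the arm holds its last target. There are 200 camera calls.

## Working session

There is one attempt and no reset: what is moved stays moved. The work goes in short steps, Python scripts to look and compute and a shell command to move; the robot and the scene stay as the last step left them, time stands still between calls to the robot, and variables do not carry over. Pictures are saved under pics/ and viewed, at most 10 in all, crops included, and the job is handed in when it is done.

```bash
mkdir -p pics; python3 - <<'E'
from workcell import ctrl, optics
import cv2, numpy as np
for n in("top","side"):
    im=optics.get_image(n); cv2.imwrite(f"pics/{n}0.png",im[:,:,::-1])
    m=optics.camera_model(n); print(n,{k:(np.round(v,4).tolist()) for k,v in m.items()if not isinstance(v,str)}, [k for k in m])
    for t in("lid","jar","chuck","lid_grip"):
        for d in optics.masks_of(t,n): print(t,round(d["conf"],2),np.round(d["extent"],1).tolist(),int(d["pixels"].sum()))
o=ctrl.get_obs(); print({k:np.round(v,3).tolist() for k,v in o.items()})
E
```

```text
top {'fov_y': 43.2935, 'cx': 276.3762, 'cy': 211.7303, 'view': [[0.0499, -0.9988, 0.0016, -1.8456], [0.9771, 0.0491, 0.2071, -558.1635], [-0.2069, -0.0088, 0.9783, -1789.8124], [0.0, 0.0, 0.0, 1.0]]} ['fov_y', 'cx', 'cy', 'view']
lid 0.96 [320.7, 223.9, 39.8, 38.1] 1200
lid 0.89 [359.8, 296.6, 40.8, 40.1] 1130
jar 0.59 [315.5, 231.8, 53.6, 55.9] 1163
chuck 0.93 [191.4, 280.1, 41.1, 37.3] 686
chuck 0.73 [138.4, 252.3, 40.9, 40.1] 743
chuck 0.68 [226.5, 222.8, 37.8, 44.7] 640
lid_grip 0.83 [358.9, 295.1, 40.0, 39.1] 1146
side {'fov_y': 51.4081, 'cx': 275.837, 'cy': 205.5225, 'view': [[0.9991, -0.0387, 0.0194, -535.2939], [0.0084, 0.6129, 0.7901, -89.713], [-0.0425, -0.7892, 0.6126, -1446.0657], [0.0, 0.0, 0.0, 1.0]]} ['fov_y', 'cx', 'cy', 'view']
lid 0.81 [271.4, 223.6, 46.4, 35.9] 1052
lid 0.62 [191.3, 291.6, 48.3, 35.5] 1383
jar 0.61 [272.4, 250.2, 60.7, 49.9] 2184
chuck 0.94 [216.4, 178.8, 37.3, 29.2] 656
chuck 0.9 [241.7, 152.8, 34.0, 23.5] 539
chuck 0.84 [270.4, 190.4, 42.9, 29.6] 785
lid_grip 0.97 [270.9, 223.5, 41.9, 28.6] 1002
lid_grip 0.58 [190.7, 292.0, 46.4, 32.0] 1309
{'t': 0.5, 'qpos': [1.204, 0.423, 1.63, -0.0, 1.089, -0.019], 'qvel': [0.0, -0.0, -0.0, -0.001, 0.001, -0.002], 'joint_torque': [0.001, -54.414, -27.382, 0.064, 0.018, -0.0], 'ee_pos': [212.986, 587.594, 191.577], 'orientation': [0.544, 3.094, 0.0], 'ft_force': [-0.159, 0.51, 0.171], 'moment': [-0.042, 0.047, 0.02], 'grasp_force': 0.0, 'width': 87.842}
```

View pics/top0.png

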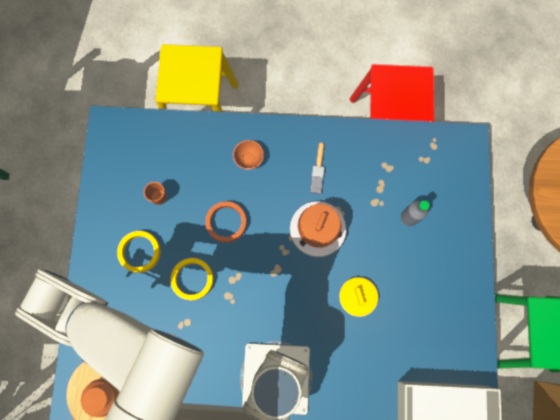

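View pics/side0.png

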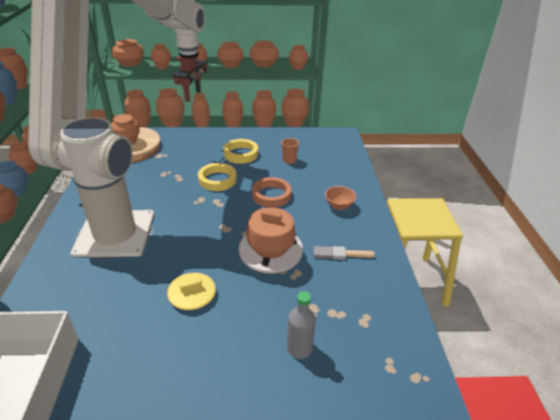

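Lid candidates in the top view are the clay one on the jar at (320,224) and a yellow one at (359,296). Chuck candidates are a clay ring at (226,222) and yellow rings at (191,280) and (138,252). By the description I choose the clay lid and the clay ring, and I'll check both in a crop.

```bash
cat > h.py <<'E'
import numpy as np, cv2
from workcell import ctrl, optics
from scipy.optimize import least_squares
def proj(n,P):
    m=optics.camera_model(n); V=np.array(m["view"]); P=np.atleast_2d(P)
    c=P@V[:3,:3].T+V[:3,3]; f=210/np.tan(np.radians(m["fov_y"])/2)
    return np.c_[m["cx"]+f*c[:,0]/-c[:,2], m["cy"]-f*c[:,1]/-c[:,2]]
def circ(x,y,z,r):
    a=np.linspace(0,2*np.pi,90); return np.c_[x+r*np.cos(a),y+r*np.sin(a),0*a+z]
def hullc(p):
    h=cv2.convexHull(p.astype(np.float32)); m=cv2.moments(h); return np.array([m["m10"],m["m01"]])/m["m00"], m["m00"]
def hull_of_mask(mask):
    cs,_=cv2.findContours(mask.astype(np.uint8),cv2.RETR_EXTERNAL,cv2.CHAIN_APPROX_NONE)
    c=max(cs,key=cv2.contourArea); return hullc(c[:,0].astype(float))
E
python3 - <<'E'
from h import *
near={"lid":{"top":(320,224),"side":(271,224)},"chuck":{"top":(226,222),"side":(270,190)}}
cyl={"lid":[(142,66),(149,66)],"chuck":[(0,72),(34,72)]}
for t in near:
    obs={}
    for n in("top","side"):
        im=optics.get_image(n); ds=optics.masks_of(t,n)
        d=min(ds,key=lambda d:np.hypot(*(np.array(d["extent"][:2])-near[t][n])))
        obs[n]=hull_of_mask(d["pixels"]); print(t,n,d["extent"],obs[n],np.median(im[d["pixels"]],axis=0))
    def pts(p):
        P=[circ(p[0],p[1],z,r) for z,r in cyl[t]]; return np.vstack(P)
    for ns in(("top",),("side",),("top","side")):
        r=least_squares(lambda p:np.concatenate([hullc(proj(n,pts(p)))[0]-obs[n][0] for n in ns]),[550,0])
        print(ns,r.x.round(1),r.fun.round(2),[hullc(proj(n,pts(r.x)))[1] for n in ns])
T=cv2.resize(optics.get_image("top")[190:260,195:355],None,fx=5,fy=5,interpolation=cv2.INTER_CUBIC)
cv2.imwrite("pics/crop.png",T[:,:,::-1])
E
```

```text
lid top [321.3, 224.7, 38.0, 40.4] (array([320.05637982, 222.81574113]), 1179.5) [231. 134.  74.]
lid side [272.8, 223.4, 49.6, 28.4] (array([270.60909669, 222.07108779]), 1048.0) [203. 141. 107.]
('top',) [515.6   0. ] [-36.41  -3.67] [1237.375083298888]
('side',) [515.6   0. ] [ -0.28 -25.44] [891.852381010307]
('top', 'side') [515.6  -0. ] [-36.41  -3.67  -0.28 -25.44] [1237.3750639937352, 891.8523086239584]
chuck top [225.8, 224.1, 39.3, 43.8] (array([225.52986881, 221.16150809]), 1308.5) [192. 120.  73.]
chuck side [272.4, 194.8, 43.0, 29.3] (array([270.68062737, 192.22250948]), 967.0) [130.  85.  69.]
('top',) [515.6   0. ] [57.59  4.81] [1340.405752302846]
('side',) [541.    1.7] [ 6.78 34.93] [1280.5513571941992]
('top', 'side') [521.2   1.7] [57.19  3.25  0.85 34.99] [1339.017275192542, 1282.3999304757454]
```

View pics/crop.png

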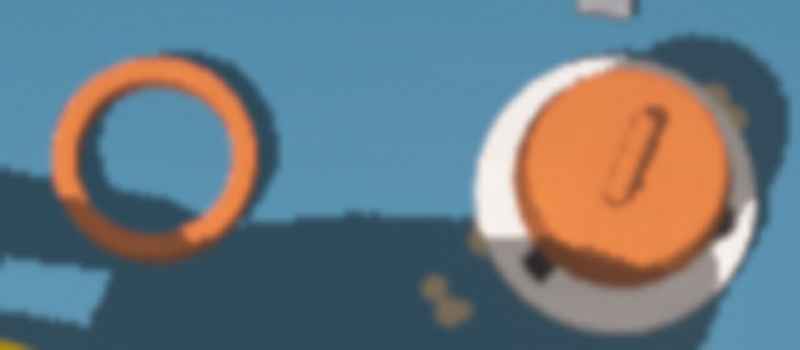

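The crop confirms the choice: clay ring at about (226,222), clay lid at about (320,223) with its handle visible, neither yellow. The fit stalled on its finite-difference step, so I'll redo it with colour masks and check the overlay.

```bash
cat >> h.py <<'E'
def orange(im,near,rad):
    h=cv2.cvtColor(im,cv2.COLOR_RGB2HSV); m=((h[...,0]<16)&(h[...,1]>90)).astype(np.uint8)
    yy,xx=np.mgrid[:420,:560]; m[np.hypot(xx-near[0],yy-near[1])>rad]=0
    return m
def handle(x,y,z,a):  # top and foot corners of bar
    c,s=np.cos(a),np.sin(a); q=np.array([[31,8],[-31,8],[-31,-8],[31,-8]])@np.array([[c,s],[-s,c]])+[x,y]
    return np.vstack([np.c_[q,[z+7]*4],np.c_[q,[z+37]*4]])
def draw(n,lid,ch,f,box):
    im=optics.get_image(n); S=8; x0,y0,x1,y1=box
    out=cv2.resize(im[y0:y1,x0:x1],None,fx=S,fy=S,interpolation=cv2.INTER_CUBIC)[:,:,::-1].copy()
    tr=lambda P:[np.round((proj(n,P)-[x0,y0]+.5)*S).astype(np.int32)]
    if lid is not None:
        x,y,z,a=lid; H=handle(x,y,z,a)
        for P,c in((circ(x,y,z+7,66),(0,255,0)),(circ(x,y,z,66),(0,160,0)),(H[:4],(255,0,0)),(H[4:],(255,255,0))): cv2.polylines(out,tr(P),True,c,1)
    if ch is not None:
        for z,r in((34,72),(34,56),(0,72)): cv2.polylines(out,tr(circ(*ch,z,r)),True,(255,255,255),1)
    cv2.imwrite(f,out)
E
python3 - <<'E'
from h import *
near={"lid":{"top":(320,224),"side":(271,224)},"chuck":{"top":(226,222),"side":(270,190)}}
cyl={"lid":[(142,66),(149,66)],"chuck":[(0,72),(34,72)]}
for t in near:
    obs={}
    for n in("top","side"):
        im=optics.get_image(n)
        m=orange(im,near[t][n],28 if t=="chuck" else 24)
        if t=="lid" : m=min(optics.masks_of(t,n),key=lambda d:np.hypot(*(np.array(d["extent"][:2])-near[t][n])))["pixels"]
        obs[n]=hull_of_mask(m)
    def pts(p): return np.vstack([circ(p[0],p[1],z,r) for z,r in cyl[t]])
    for ns in(("top",),("side",),("top","side")):
        r=least_squares(lambda p:np.concatenate([hullc(proj(n,pts(p)))[0]-obs[n][0] for n in ns]),[550,0],diff_step=.01,x_scale=100)
        print(t,ns,r.x.round(1),r.fun.round(2),[(round(hullc(proj(n,pts(r.x)))[1]),obs[n][1]) for n in ns])
    if t=="lid": L=r.x
    else: C=r.x
a=np.arctan2(*(0,1)) 
# handle ends seen in top crop, top face z=179
def back(px,z):
    return least_squares(lambda p:proj("top",[[p[0],p[1],z]])[0]-px,[550,0],diff_step=.01).x
e1,e2=back([195+660/5-.5,190+105/5-.5],179),back([195+615/5-.5,190+203/5-.5],179)
a=np.arctan2(*(e1-e2)[::-1]); print(e1,e2,(e1+e2)/2,np.linalg.norm(e1-e2),a)
draw("top",(*L,142,a),C,"pics/ot.png",(280,195,360,265)); draw("side",(*L,142,a),C,"pics/os.png",(235,172,310,247))
E
```

```text
lid ('top',) [274.1   0. ] [-78.51  -3.76] [(1338, 1076.0)]
lid ('side',) [515.9   0. ] [ -0.19 -25.39] [(892, 1017.5)]
lid ('top', 'side') [ 411.5 -203.6] [-14.28 -42.98 -35.64  18.71] [(1287, 1076.0), (1288, 1017.5)]
chuck ('top',) [522.8   0. ] [57.45  2.75] [(1339, 1271.5)]
chuck ('side',) [523.7 167.4] [-0.  0.] [(1029, 1270.5)]
chuck ('top', 'side') [523.4 195.1] [ 2.58 -0.1  -0.32 -4.5 ] [(1344, 1271.5), (994, 1270.5)]
[ 544.36204534 -138.09501318] [ 478.03895893 -110.96208727] [ 511.20050214 -124.52855022] 71.65854770462029 -0.38832845954230666
```

View pics/ot.png

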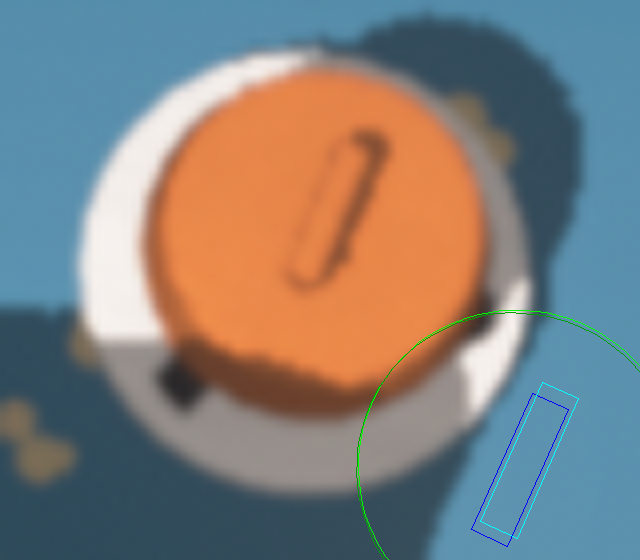

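View pics/os.png

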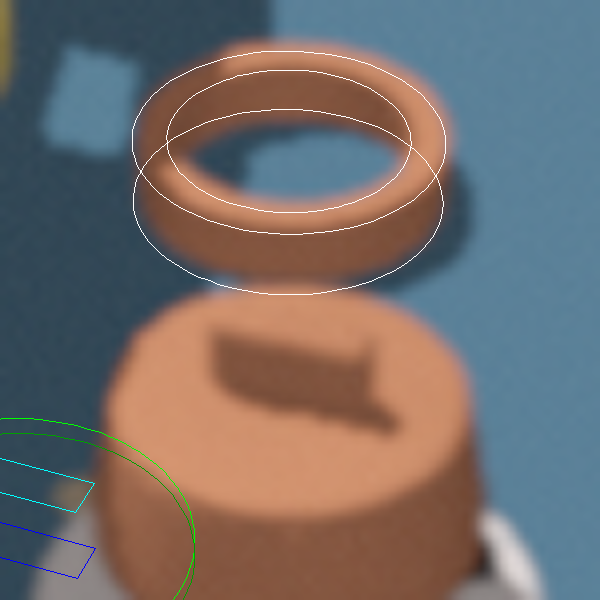

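```bash
python3 - <<'E'
from h import *
from scipy.optimize import minimize
def solve(res,x0): 
    r=minimize(lambda p:np.sum(np.square(res(p))),x0,method="Nelder-Mead",options=dict(xatol=.02,fatol=1e-5,initial_simplex=np.array(x0)+np.array([[0,0],[40,0],[0,40]]))); return r.x,np.round(res(r.x),2)
def cm(p,n,cyl): return hullc(proj(n,np.vstack([circ(*p,z,r) for z,r in cyl])))[0]
oc={n:hull_of_mask(orange(optics.get_image(n),q,28))for n,q in(("top",(226,222)),("side",(270,190)))}
# lid top face ellipse centres read from the crops
ol={"top":np.array([319.1,224.25]),"side":np.array([270.6,221.75])}
for ns in(("top",),("side",),("top","side")):
    print("chuck",ns,*solve(lambda p:np.concatenate([cm(p,n,[(0,72),(34,72)])-oc[n][0] for n in ns]),[550,150]))
    L=solve(lambda p:np.concatenate([cm(p,n,[(149,66)])-ol[n] for n in ns]),[520,-100]);print("lid",ns,*L)
C=solve(lambda p:np.concatenate([cm(p,n,[(0,72),(34,72)])-oc[n][0] for n in ns]),[550,150])[0];L=L[0]
def back(px,z): return solve(lambda p:proj("top",[[p[0],p[1],z]])[0]-px,[520,-100])[0]
e1,e2=back([280+372/8-.5,195+132/8-.5],179),back([280+300/8-.5,195+288/8-.5],179)
a=np.arctan2(*(e1-e2)[::-1]); print("handle",e1,e2,(e1+e2)/2,np.linalg.norm(e1-e2),a)
A=cv2
draw("top",(*L,142,a),C,"pics/ot2.png",(280,195,360,265)); draw("side",(*L,142,a),C,"pics/os2.png",(235,172,310,247))
draw("top",None,C,"pics/oc2.png",(195,190,270,260))
i=[cv2.imread(f"pics/{k}.png") for k in("ot2","os2","oc2")]
cv2.imwrite("pics/all.png",cv2.resize(np.hstack([cv2.resize(k,(560,560)) for k in i]),(0,0),fx=.476,fy=.476) if 0 else np.hstack([cv2.resize(k,(400,int(400*k.shape[0]/k.shape[1])))[:340] for k in i[:2]]))
cv2.imwrite("pics/all.png",np.vstack([cv2.imread("pics/all.png"),np.hstack([cv2.resize(i[2],(400,373))[:260],np.zeros((260,400,3),np.uint8)])]))
E
```

```text
chuck ('top',) [522.55687289 204.23963119] [0. 0.]
lid ('top',) [ 503.78726338 -117.69653871] [-0.  0.]
chuck ('side',) [523.72368253 167.43760466] [-0. -0.]
lid ('side',) [ 512.70428431 -127.39231982] [0. 0.]
chuck ('top', 'side') [523.36661317 195.13003139] [ 2.58 -0.1  -0.32 -4.49]
lid ('top', 'side') [ 508.96804182 -121.14555638] [ 1.09 -1.49 -1.34 -1.36]
handle [ 542.61741677 -136.52251834] [ 476.64151993 -109.39168012] [ 509.62946835 -122.95709923] 71.33653584442884 -0.3901441956201893
```

View pics/all.png

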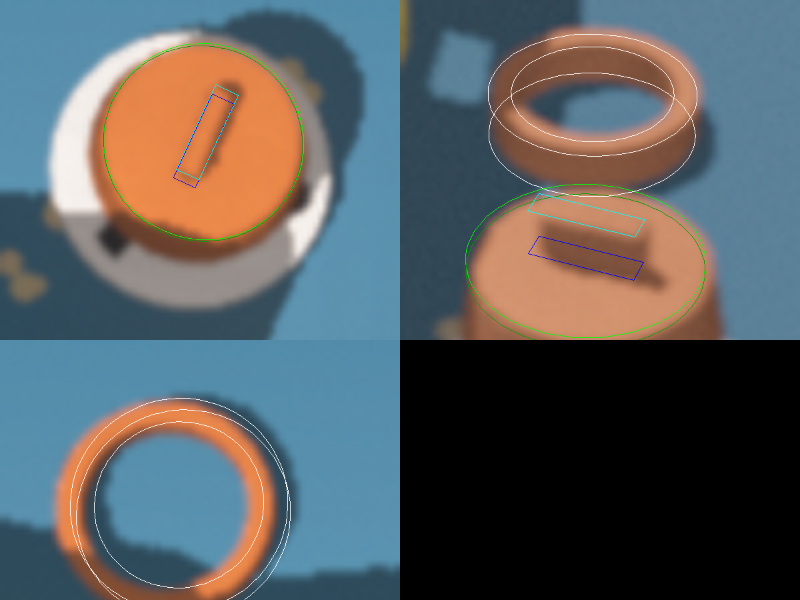

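The ring estimate from the top view alone is (522,204). The side mask ran into the lid, so I'll discard it. The handle needs a closer reading.

```bash
python3 - <<'E'
from h import *
outs=[]
for n,(x0,y0) in(("top",(305,205)),("side",(255,202))):
    S=14; ims=[optics.get_image(n).astype(float) for _ in range(4)]
    c=np.mean(ims,0)[y0:y0+36,x0:x0+28]; g=c.mean(2); g=np.clip((g-60)/(g.max()-60)*255,0,255)
    o=cv2.cvtColor(cv2.resize(g.astype(np.uint8),None,fx=S,fy=S,interpolation=cv2.INTER_NEAREST),cv2.COLOR_GRAY2BGR)
    for k in range(0,28,5): cv2.putText(o,str(x0+k),(k*S,10),0,.35,(0,255,255)); cv2.line(o,(k*S+7,12),(k*S+7,18),(0,255,255))
    for k in range(0,36,5): cv2.putText(o,str(y0+k),(0,k*S+11),0,.35,(0,255,0))
    outs.append(o)
cv2.imwrite("pics/hc.png",np.hstack(outs))
for n in("top","side"):
    print(n,"base",proj(n,[[0,0,0]]).round(1),"chuck(522.5,204)",proj(n,[[522.5,204,34]]).round(1))
    for p in((512,-125),):
        for a in(-.2,-.3,-.4): print(a,proj(n,handle(*p,142,a)).round(1).tolist())
E
```

```text
top base [[275.8 376.7]] chuck(522.5,204) [[225.5 220.4]]
-0.2 [[321.2, 212.3], [316.9, 230.1], [321.6, 231.3], [325.9, 213.5], [322.0, 210.4], [317.6, 228.5], [322.4, 229.7], [326.7, 211.6]]
-0.3 [[322.2, 212.3], [316.0, 229.6], [320.6, 231.3], [326.7, 214.0], [322.9, 210.4], [316.7, 228.0], [321.4, 229.7], [327.6, 212.1]]
-0.4 [[323.1, 212.5], [315.2, 229.0], [319.6, 231.1], [327.5, 214.5], [323.9, 210.6], [315.9, 227.4], [320.4, 229.5], [328.4, 212.7]]
side base [[114.3 232.6]] chuck(522.5,204) [[270.3 187.5]]
-0.2 [[281.2, 220.2], [260.5, 217.7], [259.4, 221.1], [280.4, 223.6], [281.5, 212.2], [260.4, 209.7], [259.4, 213.1], [280.7, 215.6]]
-0.3 [[281.3, 220.9], [261.0, 217.1], [259.4, 220.4], [279.9, 224.3], [281.6, 212.9], [261.0, 209.1], [259.4, 212.4], [280.2, 216.2]]
-0.4 [[281.2, 221.6], [261.6, 216.5], [259.5, 219.7], [279.3, 224.8], [281.5, 213.6], [261.6, 208.6], [259.5, 211.7], [279.6, 216.8]]
```

View pics/hc.png

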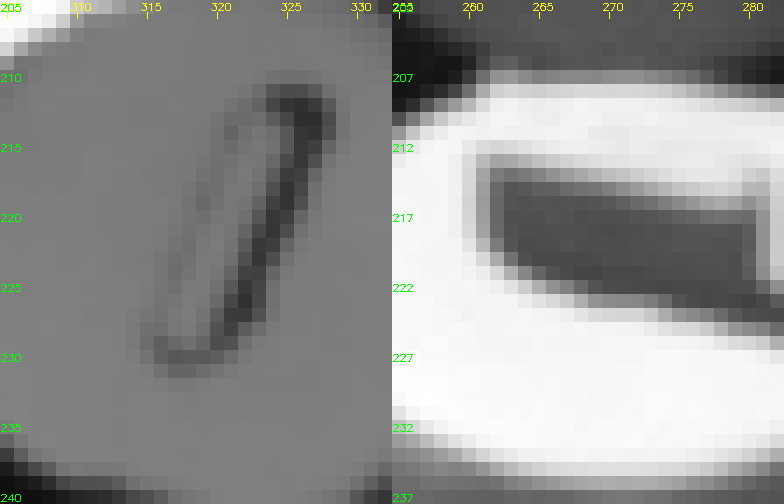

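The handle's edges run from about (321,213) to (315,228) in the top view and (261,212) to (280,216) in the side view. That gives lid ≈ (512.5, -123.5), handle angle ≈ -0.345, and chuck ≈ (523, 203.5). The gripper is already almost aligned with the handle.

```bash
cat > s.py <<'E'
import sys, numpy as np
from workcell import ctrl
from scipy.spatial.transform import Rotation as R
def st(target=None):
    o=ctrl.get_obs(); M=R.from_rotvec(o["orientation"]).as_matrix()
    print("t",round(o["t"],2),"pos",np.round(o["ee_pos"],1),"ang",round(float(np.arctan2(M[1,0],M[0,0])),3),"tilt",np.round(M[:2,2],3),"q",np.round(o["qpos"],2),"F",np.round(o["ft_force"],1),"M",np.round(o["moment"],2),"w",round(o["width"],1),"g",round(o["grasp_force"],1))
    if target is not None: print("need(tool units of 40mm)",np.round(M.T@(np.array(target)-o["ee_pos"])/40,3))
if __name__=="__main__": st([float(v) for v in sys.argv[1:4]] if len(sys.argv)>3 else None)
E
python3 -m jog '[[-0.65,-0.70,-0.05,0,0,0,1],[-0.65,-0.70,-0.05,0,0,0,1],[-0.65,-0.70,-0.05,0,0,0,1],[-0.65,-0.70,-0.05,0,0,0,1],[-0.65,-0.70,-0.05,0,0,0,1],[-0.65,-0.70,-0.05,0,0,0,1],[-0.65,-0.70,-0.05,0,0,0,1],[-0.65,-0.70,-0.05,0,0,0,1],[-0.65,-0.70,-0.05,0,0,0,1],[-0.65,-0.70,-0.05,0,0,0,1],[-0.65,-0.70,-0.05,0,0,0,1],[-0.65,-0.70,-0.05,0,0,0,1],[-0.65,-0.70,-0.05,0,0,0,1],[-0.65,-0.70,-0.05,0,0,0,1],[-0.65,-0.70,-0.05,0,0,0,1],[-0.65,-0.70,-0.05,0,0,0,1],[-0.65,-0.70,-0.05,0,0,0,1],[-0.65,-0.70,-0.05,0,0,0,1],[-0.65,-0.70,-0.05,0,0,0,1],[0,0,0,0,0,0,1]]'; python3 s.py 512.5 -123.5 200
```

```text
t: 4.0
ee_pos: [498.0, -84.3, 230.1]
orientation: [0.549, 3.091, -0.001]
ft_force: [-0.1, 0.4, 0.4]
width: 87.9
grasp_force: 0.0
t 4.0 pos [498.  -84.3 230.1] ang 2.79 tilt [ 0.002 -0.001] q [-0.19  0.2   1.86 -0.    1.09 -1.41] F [-0.1  0.4  0.4] M [0.03 0.   0.01] w 87.9 g 0.0
need(tool units of 40mm) [-0.675 -0.794  0.754]
```

```bash
python3 -m jog '[[-0.34,-0.40,0,0,0,0,1],[-0.335,-0.394,0.05,0,0,0,1],[0,0,0.35,0,0,0,1],[0,0,0.35,0,0,0,1],[0,0,0,0,0,0,1],[0,0,0,0,0,0,1]]'; python3 s.py 512.5 -123.5 152.5
python3 - <<'E'
from h import *
o=[]
for n,b in(("top",(290,190,350,260)),("side",(240,170,300,240))):
    im=optics.get_image(n); x0,y0,x1,y1=b; o.append(cv2.resize(im[y0:y1,x0:x1],None,fx=6,fy=6,interpolation=cv2.INTER_CUBIC)[:,:,::-1])
cv2.imwrite("pics/ab.png",np.hstack(o))
E
```

```text
t: 4.6
ee_pos: [510.4, -119.3, 199.7]
orientation: [-0.543, -3.094, -0.0]
ft_force: [0.5, -0.5, 0.2]
width: 87.6
grasp_force: 0.0
t 4.6 pos [ 510.4 -119.3  199.7] ang 2.794 tilt [-0.001  0.   ] q [-0.25  0.27  1.84  0.    1.03 -1.48] F [ 0.5 -0.5  0.2] M [ 0.   -0.05 -0.03] w 87.6 g 0.0
need(tool units of 40mm) [-0.086 -0.08   1.179]
```

View pics/ab.png

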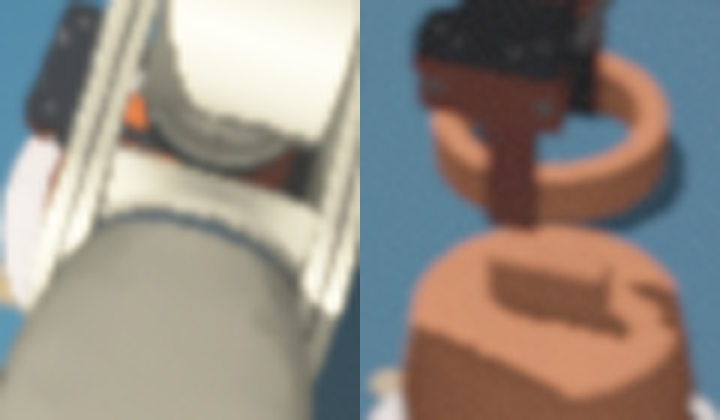

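The side view shows the near finger tip at about (265,207), with the handle top running (262,212) to (280,216). I'll compare the projected tip with this to tie the arm and camera frames together.

```bash
python3 - <<'E'
from h import *
p=np.array([510.4,-119.3,199.7]); y=np.array([.344,.939,0])
for s in(-57,-44,44,57): print(s,proj("side",p+s*y).round(1))
print(proj("side",handle(512.5,-123.5,142,-.345)).round(1).tolist())
E
```

```text
-57 [[263.4 217.7]]
-44 [[264.9 214.9]]
44 [[274.7 197.1]]
57 [[276.1 194.7]]
[[281.4, 220.8], [261.4, 216.5], [259.6, 219.8], [279.8, 224.2], [281.7, 212.9], [261.4, 208.5], [259.6, 211.8], [280.1, 216.2]]
```

```bash
python3 - <<'E'
from h import *
im=optics.get_image("side"); old=cv2.imread("pics/side0.png")[:,:,::-1]
print(ctrl.get_obs()["ee_pos"].round(1) if hasattr(ctrl.get_obs()["ee_pos"],'round') else ctrl.get_obs()["ee_pos"])
for c in(263,265,267): 
    print(c,"new",im[188:226,c].mean(1).astype(int).tolist()); print(c,"old",old[188:226,c].mean(1).astype(int).tolist())
for z in(199.7,280):
  for s in(-57,-44): print(z,s,proj("side",np.array([510.4,-119.3,z])+s*np.array([.344,.939,0])).round(1))
for n in("top","side"):
  for t in("jar","bottle","cup","bowl"):
    d=optics.masks_of(t,n); print(n,t,[(round(k["conf"],2),np.round(k["extent"],1).tolist()) for k in d[:1]])
E
```

```text
[ 511.1 -119.7  200.4]
263 new [62, 62, 61, 62, 60, 61, 59, 61, 60, 59, 61, 61, 61, 62, 62, 62, 60, 59, 67, 92, 130, 150, 154, 153, 144, 126, 103, 95, 93, 92, 92, 93, 104, 128, 147, 153, 155, 154]
263 old [80, 73, 69, 69, 67, 68, 78, 110, 139, 151, 142, 116, 95, 91, 92, 92, 93, 90, 96, 118, 141, 153, 154, 151, 144, 125, 104, 94, 93, 91, 91, 92, 104, 127, 147, 153, 154, 155]
265 new [63, 62, 63, 61, 61, 60, 62, 61, 60, 60, 60, 62, 59, 62, 60, 62, 61, 60, 62, 78, 116, 144, 151, 153, 149, 134, 112, 95, 92, 90, 93, 88, 88, 100, 125, 147, 154, 156]
265 old [75, 69, 72, 80, 83, 84, 91, 111, 137, 150, 148, 128, 102, 94, 93, 93, 93, 91, 91, 109, 139, 151, 151, 151, 148, 135, 112, 96, 91, 90, 90, 88, 87, 101, 126, 146, 154, 154]
267 new [64, 64, 61, 62, 60, 58, 62, 60, 60, 60, 61, 62, 61, 61, 59, 58, 60, 61, 62, 71, 106, 140, 152, 155, 152, 142, 122, 102, 94, 90, 92, 92, 89, 88, 110, 138, 152, 155]
267 old [71, 74, 91, 112, 120, 121, 120, 125, 139, 151, 151, 139, 111, 94, 92, 93, 93, 92, 92, 111, 142, 153, 153, 153, 152, 140, 121, 102, 92, 91, 90, 90, 87, 88, 108, 138, 152, 156]
199.7 -57 [[263.4 217.7]]
199.7 -44 [[264.9 214.9]]
280 -57 [[263.5 194.3]]
280 -44 [[265.1 191.6]]
top jar [(0.66, [293.5, 227.5, 12.6, 20.8])]
top bottle [(0.65, [416.6, 213.1, 28.6, 26.4])]
top cup [(0.77, [154.9, 194.4, 22.7, 24.1])]
top bowl [(0.93, [249.7, 154.6, 33.4, 25.7])]
side jar []
side bottle [(0.72, [298.6, 324.6, 31.5, 66.9])]
side cup [(0.46, [292.6, 150.7, 13.2, 25.8])]
side bowl [(0.76, [339.8, 199.8, 28.1, 26.5])]
```

```bash
python3 - <<'E'
from h import *
p=np.array([213,587.6,191.6])
for s in(-44,0,44): print(s,proj("side",p+s*np.array([.344,.939,0])).round(1), proj("side",p+[0,0,80]+s*np.array([.344,.939,0])).round(1))
old=cv2.imread("pics/side0.png"); im=optics.get_image("side")[:,:,::-1]
a=cv2.resize(old[40:120,150:230],None,fx=4.8,fy=4.8,interpolation=cv2.INTER_CUBIC); b=cv2.resize(im[150:230,230:310],None,fx=4.8,fy=4.8,interpolation=cv2.INTER_CUBIC)
for k in range(0,80,10):
    for o in(a,b): cv2.line(o,(int(k*4.8),0),(int(k*4.8),5),(0,255,255)); cv2.line(o,(0,int(k*4.8)),(5,int(k*4.8)),(0,255,0))
cv2.imwrite("pics/cmp.png",np.hstack([a,b]))
E
```

```text
-44 [[188.2 107.3]] [[186.1  88.4]]
0 [[193.1 102.9]] [[191.2  84.3]]
44 [[197.8  98.7]] [[196.1  80.4]]
```

View pics/cmp.png

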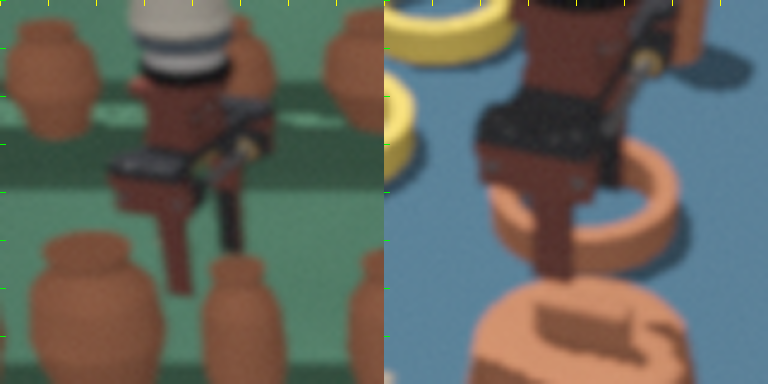

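Both tips appear about 28 mm above where the projection puts them while the gripper is open. The linkage probably carries the tips down as it closes, so I'll test that by closing in the air.

```bash
python3 -m jog '[[0,0,0,0,0,0,0.2],[0,0,0,0,0,0,0.2],[0,0,0,0,0,0,0.2],[0,0,0,0,0,0,0.2],[0,0,0,0,0,0,0.2],[0,0,0,0,0,0,0.2],[0,0,0,0,0,0,0.2],[0,0,0,0,0,0,0.2]]'; python3 s.py; python3 - <<'E'
from h import *
im=optics.get_image("side"); p=np.array(ctrl.get_obs()["ee_pos"]); w=ctrl.get_obs()["width"]; y=np.array([.344,.939,0])
for s in(-w/2-13,-w/2,0): print(s,proj("side",p+s*y).round(1))
for c in range(261,279,2): print(c,im[186:218,c].mean(1).astype(int).tolist())
E
```

```text
t: 6.0
ee_pos: [510.6, -120.0, 199.6]
orientation: [-0.544, -3.094, -0.0]
ft_force: [0.2, 0.0, 0.2]
width: 27.6
grasp_force: 0.0
t 6.0 pos [ 510.6 -120.   199.6] ang 2.794 tilt [-0.  0.] q [-0.25  0.27  1.84  0.    1.03 -1.48] F [0.2 0.  0.2] M [-0.02  0.06 -0.01] w 27.6 g 0.0
-24.764578091675197 [[267.3 211. ]]
-11.7645780916752 [[268.7 208.4]]
0 [[270. 206.]]
261 [63, 63, 61, 62, 67, 69, 73, 90, 120, 145, 155, 149, 127, 101, 93, 91, 92, 93, 92, 97, 108, 122, 139, 151, 156, 153, 145, 132, 123, 122, 122, 122]
263 [64, 61, 62, 63, 67, 79, 97, 111, 121, 135, 145, 147, 134, 108, 91, 89, 92, 91, 92, 90, 97, 119, 143, 153, 154, 153, 144, 124, 105, 94, 92, 92]
265 [63, 61, 62, 63, 63, 68, 76, 78, 80, 80, 86, 90, 86, 77, 70, 76, 87, 95, 93, 91, 90, 110, 140, 152, 151, 152, 149, 135, 112, 96, 92, 90]
267 [63, 62, 63, 62, 62, 63, 60, 61, 61, 61, 63, 60, 61, 63, 62, 69, 82, 92, 94, 95, 93, 113, 142, 154, 154, 155, 153, 141, 120, 100, 93, 92]
269 [66, 66, 68, 65, 64, 61, 61, 60, 61, 63, 62, 60, 63, 63, 62, 64, 76, 87, 94, 94, 94, 112, 143, 154, 152, 152, 151, 144, 129, 107, 94, 90]
271 [65, 66, 68, 66, 64, 60, 63, 60, 59, 59, 64, 67, 68, 68, 63, 64, 72, 86, 90, 92, 95, 115, 143, 153, 153, 151, 150, 148, 137, 114, 98, 92]
273 [53, 54, 57, 55, 57, 54, 51, 47, 48, 74, 106, 127, 131, 124, 102, 88, 89, 92, 92, 91, 93, 113, 142, 152, 153, 152, 151, 150, 142, 124, 103, 92]
275 [44, 44, 48, 48, 48, 46, 50, 52, 61, 91, 127, 148, 152, 140, 113, 96, 92, 94, 94, 91, 92, 107, 136, 149, 152, 152, 150, 150, 148, 134, 114, 97]
277 [76, 77, 84, 97, 104, 108, 107, 108, 111, 121, 141, 152, 149, 129, 104, 94, 92, 92, 91, 91, 89, 95, 124, 144, 150, 151, 147, 139, 141, 138, 123, 103]
```

```bash
python3 -m jog '[[-0.08,-0.07,0.1,0,0,0,0.6],[0,0,0.2,0,0,0,0.6],[0,0,0.2,0,0,0,0.6],[0,0,0.2,0,0,0,0.6],[0,0,0.2,0,0,0,0.6],[0,0,0.1,0,0,0,0.6],[0,0,0.1,0,0,0,0.6],[0,0,0.05,0,0,0,0.6],[0,0,0.05,0,0,0,0.6],[0,0,0,0,0,0,0.6]]'; python3 s.py 512.5 -123.5 152.5; python3 - <<'E'
from h import *
im=optics.get_image("side"); p=np.array(ctrl.get_obs()["ee_pos"]); w=ctrl.get_obs()["width"]; y=np.array([.344,.939,0])
for s in(-w/2-13,-w/2,0): print(s,proj("side",p+s*y).round(1))
for c in range(261,279,2): print(c,im[196:236,c].mean(1).astype(int).tolist())
E
```

```text
t: 7.05
ee_pos: [512.7, -123.7, 151.5]
orientation: [-0.544, -3.094, -0.0]
ft_force: [-0.4, 0.7, 0.4]
width: 52.8
grasp_force: 0.0
t 7.05 pos [ 512.7 -123.7  151.5] ang 2.794 tilt [-0.  0.] q [-0.26  0.33  1.88  0.    0.93 -1.48] F [-0.4  0.7  0.4] M [-0.05  0.02  0.03] w 52.8 g 0.0
need(tool units of 40mm) [ 0.007  0.003 -0.025]
-39.268043516524756 [[266.3 227.9]]
-26.268043516524752 [[267.7 225.2]]
0 [[270.6 219.7]]
261 [42, 44, 54, 60, 61, 64, 62, 62, 63, 76, 98, 119, 137, 150, 153, 153, 143, 131, 123, 121, 120, 120, 120, 130, 142, 151, 153, 154, 151, 140, 113, 92, 87, 89, 87, 90, 89, 93, 94, 94]
263 [41, 43, 48, 57, 61, 64, 61, 62, 62, 64, 79, 98, 115, 127, 130, 128, 119, 104, 88, 83, 83, 80, 84, 90, 103, 128, 146, 153, 153, 149, 133, 106, 89, 89, 89, 90, 90, 90, 93, 94]
265 [46, 40, 45, 54, 61, 60, 63, 59, 59, 59, 62, 63, 66, 67, 69, 68, 67, 65, 62, 62, 63, 66, 71, 82, 86, 98, 124, 147, 154, 154, 150, 132, 107, 90, 90, 88, 90, 91, 93, 94]
267 [47, 43, 44, 49, 58, 59, 63, 61, 62, 61, 60, 61, 60, 61, 60, 59, 59, 60, 59, 60, 62, 62, 67, 75, 85, 88, 109, 137, 152, 154, 154, 145, 121
[... 222 characters left out ...]
 54, 62, 63, 70, 70, 65, 62, 62, 72, 85, 91, 90, 90, 89, 85, 76, 68, 64, 68, 75, 84, 86, 88, 112, 142, 152, 154, 154, 150, 133, 107, 91, 89, 90, 94, 93]
273 [40, 46, 43, 46, 54, 57, 57, 62, 60, 59, 64, 83, 116, 139, 147, 147, 145, 144, 137, 120, 101, 90, 88, 89, 89, 88, 88, 108, 136, 151, 154, 155, 155, 145, 117, 93, 89, 90, 91, 93]
275 [56, 74, 79, 77, 65, 52, 47, 45, 44, 43, 56, 93, 131, 148, 151, 150, 149, 149, 145, 134, 113, 96, 89, 90, 91, 90, 87, 93, 115, 143, 154, 155, 154, 147, 124, 100, 92, 92, 92, 94]
277 [48, 62, 70, 67, 57, 50, 49, 50, 51, 53, 56, 85, 121, 143, 149, 149, 146, 139, 140, 137, 121, 102, 92, 92, 90, 89, 88, 88, 108, 136, 151, 154, 155, 155, 149, 133, 109, 91, 92, 93]
```

```bash
python3 -m jog '[[0,0,0,0,0,0,0.3],[0,0,0,0,0,0,0.3],[0,0,0,0,0,0,0.3],[0,0,0,0,0,0,0.25],[0,0,0,0,0,0,0.2],[0,0,0,0,0,0,0.16],[0,0,0,0,0,0,0.12],[0,0,0,0,0,0,0.12]]'; python3 s.py
```

```text
t: 7.9
ee_pos: [512.7, -123.7, 151.6]
orientation: [0.544, 3.094, -0.0]
ft_force: [0.1, -0.4, 1.3]
width: 10.6
grasp_force: 0.0
t 7.9 pos [ 512.7 -123.7  151.6] ang 2.794 tilt [ 0. -0.] q [-0.26  0.33  1.88 -0.    0.93 -1.48] F [ 0.1 -0.4  1.3] M [-0.06 -0.02 -0.01] w 10.6 g 0.0
```

The fingers closed to 10.6 mm on nothing, so the real tips are about 28 mm above the reported TCP, as the camera showed. I'll reopen and descend under force guard.

```bash
python3 -m jog '[[0,0,0,0,0,0,0.6],[0,0,0,0,0,0,0.6],[0,0,0,0,0,0,0.6],[0,0,0,0,0,0,0.6],[0,0,0,0,0,0,0.6],[0,0,0.05,0,0,0,0.6],[0,0,0.05,0,0,0,0.6],[0,0,0.05,0,0,0,0.6],[0,0,0.05,0,0,0,0.6]]'; python3 s.py
```

```text
t: 8.8
ee_pos: [512.6, -123.7, 143.3]
orientation: [-0.544, -3.094, -0.0]
ft_force: [0.6, 0.3, 0.2]
width: 52.7
grasp_force: 0.0
t 8.8 pos [ 512.6 -123.7  143.3] ang 2.794 tilt [-0.  0.] q [-0.26  0.35  1.88 -0.    0.91 -1.48] F [0.6 0.3 0.2] M [-0.02 -0.02 -0.07] w 52.7 g 0.0
```

```bash
python3 -m jog '[[0,0,0.05,0,0,0,0.6],[0,0,0.05,0,0,0,0.6],[0,0,0.05,0,0,0,0.6],[0,0,0.05,0,0,0,0.6],[0,0,0.05,0,0,0,0.6],[0,0,0.03,0,0,0,0.6],[0,0,0,0,0,0,0.6]]'; python3 s.py; python3 - <<'E'
from h import *
im=optics.get_image("side"); p=np.array(ctrl.get_obs()["ee_pos"])+[0,0,28]; w=ctrl.get_obs()["width"]; y=np.array([.344,.939,0])
for s in(-w/2-13,-w/2,0): print(s,proj("side",p+s*y).round(1))
for c in range(261,279,2): print(c,im[204:236,c].mean(1).astype(int).tolist())
E
```

```text
t: 9.5
ee_pos: [512.6, -123.7, 132.2]
orientation: [-0.543, -3.094, 0.0]
ft_force: [-0.4, -0.3, -0.7]
width: 52.6
grasp_force: 0.0
t 9.5 pos [ 512.6 -123.7  132.2] ang 2.794 tilt [-0.  0.] q [-0.26  0.36  1.89 -0.    0.89 -1.48] F [-0.4 -0.3 -0.7] M [-0.   -0.01 -0.01] w 52.6 g 0.0
-39.007876215789594 [[266.3 225.6]]
-26.007876215789594 [[267.8 222.8]]
0 [[270.6 217.4]]
261 [53, 59, 62, 61, 61, 60, 68, 93, 121, 127, 122, 118, 120, 120, 122, 130, 141, 149, 152, 152, 141, 112, 90, 88, 88, 89, 88, 88, 90, 91, 92, 93]
263 [46, 57, 62, 62, 62, 61, 62, 72, 89, 90, 86, 81, 81, 81, 81, 82, 98, 115, 128, 137, 141, 131, 105, 90, 88, 88, 89, 88, 89, 90, 95, 93]
265 [47, 55, 58, 61, 62, 61, 58, 62, 60, 61, 61, 63, 61, 62, 61, 62, 63, 64, 72, 99, 132, 140, 121, 95, 89, 88, 89, 89, 89, 91, 92, 93]
267 [43, 51, 59, 61, 61, 59, 62, 60, 59, 61, 61, 58, 59, 60, 61, 61, 62, 61, 62, 81, 118, 143, 142, 119, 97, 88, 88, 89, 87, 90, 91, 91]
269 [41, 44, 56, 60, 65, 69, 66, 63, 62, 60, 59, 59, 59, 60, 60, 61, 61, 59, 59, 67, 105, 140, 150, 142, 113, 91, 87, 89, 89, 90, 91, 92]
271 [42, 46, 53, 58, 66, 68, 68, 65, 62, 63, 69, 73, 70, 69, 68, 68, 67, 65, 66, 79, 110, 139, 150, 146, 121, 97, 89, 88, 89, 89, 92, 93]
273 [47, 50, 54, 53, 58, 59, 58, 61, 77, 97, 114, 114, 100, 90, 89, 87, 87, 86, 86, 105, 133, 149, 153, 153, 143, 115, 94, 89, 88, 88, 90, 93]
275 [81, 78, 61, 48, 42, 42, 44, 60, 96, 129, 134, 124, 106, 95, 92, 91, 91, 89, 86, 89, 116, 143, 153, 154, 151, 137, 115, 97, 90, 90, 91, 93]
277 [61, 58, 55, 49, 56, 66, 76, 88, 103, 105, 102, 100, 99, 94, 90, 90, 90, 89, 88, 86, 107, 136, 150, 152, 149, 141, 122, 102, 91, 90, 91, 93]
```

```bash
python3 -m jog '[[0,0,0.04,0,0,0,0.6],[0,0,0.04,0,0,0,0.6],[0,0,0.03,0,0,0,0.6],[0,0,0,0,0,0,0.3],[0,0,0,0,0,0,0.28],[0,0,0,0,0,0,0.26],[0,0,0,0,0,0,0.24]]'; python3 s.py
```

```text
t: 10.25
ee_pos: [512.8, -123.7, 128.0]
orientation: [0.544, 3.094, 0.0]
ft_force: [-0.9, 0.8, 0.5]
width: 24.3
grasp_force: 0.0
t 10.25 pos [ 512.8 -123.7  128. ] ang 2.794 tilt [ 0. -0.] q [-0.26  0.37  1.89  0.    0.88 -1.48] F [-0.9  0.8  0.5] M [-0.05 -0.03  0.06] w 24.3 g 0.0
```

```bash
python3 -m jog '[[0,0,0,0,0,0,0.22],[0,0,0,0,0,0,0.2],[0,0,0,0,0,0,0.18],[0,0,0,0,0,0,0.16],[0,0,0,0,0,0,0.1],[0,0,0,0,0,0,0],[0,0,0,0,0,0,0]]'; python3 s.py
```

```text
t: 10.95
ee_pos: [512.8, -123.7, 128.0]
orientation: [0.544, 3.094, 0.0]
ft_force: [1.1, 2.9, 0.5]
width: 15.9
grasp_force: 30.0
t 10.95 pos [ 512.8 -123.7  128. ] ang 2.794 tilt [0. 0.] q [-0.26  0.37  1.89  0.    0.88 -1.48] F [1.1 2.9 0.5] M [ 0.47 -0.2   0.03] w 15.9 g 30.0
```

Gripped at 15.9 mm with 30 N. Next I'll lift gently to find out what the catch feels like.

```bash
python3 -m jog '[[0,0,-0.025,0,0,0,0],[0,0,-0.025,0,0,0,0],[0,0,0,0,0,0,0]]'; python3 s.py;  python3 -m jog '[[0,0,-0.025,0,0,0,0],[0,0,0,0,0,0,0]]'; python3 s.py; python3 -m jog '[[0,0,-0.0125,0,0,0,0],[0,0,0,0,0,0,0]]'; python3 s.py
```

```text
t: 11.25
ee_pos: [512.2, -123.9, 129.6]
orientation: [-0.543, -3.093, 0.0]
ft_force: [0.1, -0.2, -4.3]
width: 15.6
grasp_force: 30.0
t 11.25 pos [ 512.2 -123.9  129.6] ang 2.794 tilt [-0.001 -0.   ] q [-0.26  0.37  1.89 -0.    0.88 -1.48] F [ 0.1 -0.2 -4.3] M [ 0.05  0.01 -0.02] w 15.6 g 30.0
t: 11.45
ee_pos: [512.6, -123.8, 130.9]
orientation: [-0.544, -3.094, 0.0]
ft_force: [0.3, 0.6, -5.1]
width: 15.6
grasp_force: 30.0
t 11.45 pos [ 512.6 -123.8  130.9] ang 2.794 tilt [-0. -0.] q [-0.26  0.36  1.89 -0.    0.89 -1.48] F [ 0.3  0.6 -5.1] M [-0.02 -0.03 -0.06] w 15.6 g 30.0
t: 11.65
ee_pos: [512.5, -123.8, 131.1]
orientation: [-0.543, -3.094, 0.0]
ft_force: [0.7, -1.0, -9.2]
width: 15.7
grasp_force: 30.0
t 11.65 pos [ 512.5 -123.8  131.1] ang 2.794 tilt [-0. -0.] q [-0.26  0.36  1.89 -0.    0.89 -1.48] F [ 0.7 -1.  -9.2] M [-0.17 -0.29  0.02] w 15.7 g 30.0
```

The lid weighs about 4.5 N, and the catch is at ee z ≈ 131 with a soft response of about 10 N/mm. Each probe will be: lower 1 mm, turn 12°, lift about 1.6 mm, read.

```bash
python3 -m jog '[[0,0,0.04,0,0,0,0],[0,0,0,0,0,1,0],[0,0,0,0,0,1,0],[0,0,-0.03,0,0,0,0],[0,0,-0.02,0,0,0,0],[0,0,0,0,0,0,0]]'; python3 s.py;  python3 -m jog '[[0,0,0.04,0,0,0,0],[0,0,0,0,0,1,0],[0,0,0,0,0,1,0],[0,0,-0.04,0,0,0,0],[0,0,0,0,0,0,0]]'; python3 s.py
```

```text
t: 12.25
ee_pos: [512.5, -123.7, 131.1]
orientation: [-0.861, -3.021, -0.0]
ft_force: [3.9, -1.1, -18.0]
width: 15.8
grasp_force: 30.0
t 12.25 pos [ 512.5 -123.7  131.1] ang 2.586 tilt [-0.  0.] q [-0.26  0.36  1.89  0.    0.89 -1.27] F [  3.9  -1.1 -18. ] M [-0.16 -0.72 -0.22] w 15.8 g 30.0
t: 12.75
ee_pos: [512.5, -123.7, 131.1]
orientation: [-1.171, -2.915, -0.0]
ft_force: [5.0, -1.4, -20.2]
width: 15.9
grasp_force: 30.0
t 12.75 pos [ 512.5 -123.7  131.1] ang 2.378 tilt [-0.  0.] q [-0.26  0.36  1.89  0.    0.89 -1.07] F [  5.   -1.4 -20.2] M [-0.2  -0.81 -0.2 ] w 15.9 g 30.0
```

```bash
python3 -m jog '[[0,0,0.04,0,0,0,0],[0,0,0,0,0,1,0],[0,0,0,0,0,1,0],[0,0,-0.04,0,0,0,0],[0,0,0,0,0,0,0]]'; python3 s.py;  python3 -m jog '[[0,0,0.04,0,0,0,0],[0,0,0,0,0,1,0],[0,0,0,0,0,1,0],[0,0,-0.04,0,0,0,0],[0,0,0,0,0,0,0]]'; python3 s.py
```

```text
t: 13.25
ee_pos: [512.6, -123.8, 131.2]
orientation: [-1.468, -2.777, 0.0]
ft_force: [4.0, -2.5, -19.2]
width: 15.7
grasp_force: 30.0
t 13.25 pos [ 512.6 -123.8  131.2] ang 2.169 tilt [-0.  0.] q [-0.26  0.36  1.89  0.    0.89 -0.86] F [  4.   -2.5 -19.2] M [-0.32 -0.86 -0.25] w 15.7 g 30.0
t: 13.75
ee_pos: [512.6, -123.7, 131.2]
orientation: [-1.75, -2.609, -0.0]
ft_force: [4.8, -2.2, -19.7]
width: 15.9
grasp_force: 30.0
t 13.75 pos [ 512.6 -123.7  131.2] ang 1.96 tilt [-0.  0.] q [-0.26  0.36  1.89  0.    0.89 -0.65] F [  4.8  -2.2 -19.7] M [-0.26 -0.81 -0.24] w 15.9 g 30.0
```

```bash
python3 -m jog '[[0,0,0.04,0,0,0,0],[0,0,0,0,0,1,0],[0,0,0,0,0,1,0],[0,0,-0.04,0,0,0,0],[0,0,0,0,0,0,0]]'; python3 s.py
```

```text
t: 14.25
ee_pos: [512.6, -123.7, 131.2]
orientation: [-2.013, -2.412, 0.0]
ft_force: [4.1, -1.8, -20.7]
width: 15.9
grasp_force: 30.0
t 14.25 pos [ 512.6 -123.7  131.2] ang 1.751 tilt [-0.  0.] q [-0.26  0.36  1.89  0.    0.89 -0.44] F [  4.1  -1.8 -20.7] M [-0.26 -0.84 -0.27] w 15.9 g 30.0
```

```bash
for i in 1; do python3 -m jog '[[0,0,0.04,0,0,0,0],[0,0,0,0,0,1,0],[0,0,0,0,0,1,0],[0,0,-0.04,0,0,0,0],[0,0,0,0,0,0,0]]'; done; python3 s.py;  python3 -m jog '[[0,0,0.04,0,0,0,0],[0,0,0,0,0,1,0],[0,0,0,0,0,1,0],[0,0,-0.04,0,0,0,0],[0,0,0,0,0,0,0]]'; python3 s.py
```

```text
t: 14.75
ee_pos: [512.4, -123.6, 131.4]
orientation: [-2.254, -2.188, 0.0]
ft_force: [3.3, -0.7, -18.9]
width: 15.7
grasp_force: 30.0
t 14.75 pos [ 512.4 -123.6  131.4] ang 1.541 tilt [-0.001  0.   ] q [-0.26  0.36  1.89  0.    0.89 -0.23] F [  3.3  -0.7 -18.9] M [-0.14 -0.65  0.05] w 15.7 g 30.0
t: 15.25
ee_pos: [513.1, -123.9, 132.7]
orientation: [2.47, 1.94, 0.001]
ft_force: [-0.1, -0.2, -5.3]
width: 15.9
grasp_force: 30.0
t 15.25 pos [ 513.1 -123.9  132.7] ang 1.332 tilt [ 0.001 -0.   ] q [-0.26  0.36  1.89 -0.    0.89 -0.02] F [-0.1 -0.2 -5.3] M [-0.08  0.08 -0.01] w 15.9 g 30.0
```

```bash
python3 -m jog '[[0,0,0.04,0,0,0,0],[0,0,0,0,0,1,0],[0,0,0,0,0,1,0],[0,0,-0.04,0,0,0,0],[0,0,0,0,0,0,0]]'; python3 s.py
```

```text
t: 15.75
ee_pos: [512.8, -123.8, 132.1]
orientation: [2.66, 1.671, 0.0]
ft_force: [0.1, -0.4, -5.1]
width: 15.7
grasp_force: 30.0
t 15.75 pos [ 512.8 -123.8  132.1] ang 1.122 tilt [ 0. -0.] q [-0.26  0.36  1.89 -0.    0.89  0.19] F [ 0.1 -0.4 -5.1] M [-0.07  0.16  0.02] w 15.7 g 30.0
```

It is free at angles 1.33 and 1.12, with only the lid's weight on the wrist. I'll centre at about 1.22 and lift slowly.

```bash
python3 -m jog '[[0,0,0.04,0,0,0,0],[0,0,0,0,0,-0.95,0],[0,0,-0.04,0,0,0,0],[0,0,-0.05,0,0,0,0],[0,0,-0.05,0,0,0,0],[0,0,0,0,0,0,0]]'; python3 s.py
```

```text
t: 16.35
ee_pos: [513.0, -123.8, 136.3]
orientation: [2.577, 1.795, 0.001]
ft_force: [-0.1, 0.3, -4.6]
width: 15.6
grasp_force: 30.0
t 16.35 pos [ 513.  -123.8  136.3] ang 1.217 tilt [ 0.001 -0.   ] q [-0.26  0.36  1.89 -0.    0.9   0.09] F [-0.1  0.3 -4.6] M [-0.03  0.06 -0.03] w 15.6 g 30.0
```

```bash
python3 -m jog '[[0,0,-0.05,0,0,0,0],[0,0,-0.05,0,0,0,0],[0,0,-0.05,0,0,0,0],[0,0,0,0,0,0,0]]'; python3 s.py
```

```text
t: 16.75
ee_pos: [513.0, -123.8, 142.2]
orientation: [2.577, 1.796, 0.001]
ft_force: [-0.6, 1.4, -5.4]
width: 15.7
grasp_force: 30.0
t 16.75 pos [ 513.  -123.8  142.2] ang 1.218 tilt [ 0.001 -0.   ] q [-0.26  0.35  1.88 -0.    0.91  0.09] F [-0.6  1.4 -5.4] M [-0.08  0.1   0.07] w 15.7 g 30.0
```

```bash
python3 -m jog '[[0,0,-0.1,0,0,0,0],[0,0,-0.2,0,0,0,0],[0,0,-0.3,0,0,0,0],[0,0,-0.3,0,0,0,0],[0,0,-0.3,0,0,0,0],[0,0,0,0,0,0,0]]'; python3 s.py 523 203.5 190
```

```text
t: 17.35
ee_pos: [514.2, -124.1, 192.4]
orientation: [2.574, 1.795, 0.004]
ft_force: [0.0, -0.8, -5.2]
width: 15.4
grasp_force: 30.0
t 17.35 pos [ 514.2 -124.1  192.4] ang 1.218 tilt [ 0.004 -0.001] q [-0.26  0.28  1.84 -0.    1.01  0.09] F [ 0.  -0.8 -5.2] M [-0.12  0.09 -0.06] w 15.4 g 30.0
need(tool units of 40mm) [ 7.762 -2.626  0.051]
```

The lid is out and held. Now I'll move over to the ring.

```bash
python3 -m jog '[[0.2,-0.07,0,0,0,0,0],[0.4,-0.14,0,0,0,0,0],[0.6,-0.2,0,0,0,0,0],[0.7,-0.24,0,0,0,0,0],[0.7,-0.24,0,0,0,0,0],[0.7,-0.24,0,0,0,0,0],[0.7,-0.24,0,0,0,0,0],[0.7,-0.24,0,0,0,0,0],[0.7,-0.24,0,0,0,0,0],[0.7,-0.24,0,0,0,0,0],[0.6,-0.2,0,0,0,0,0],[0.5,-0.17,0,0,0,0,0],[0.36,-0.12,0,0,0,0,0],[0.2,-0.07,0,0,0,0,0],[0,0,0,0,0,0,0],[0,0,0,0,0,0,0]]'; python3 s.py 523 203.5 70; python3 - <<'E'
from h import *
im=optics.get_image("side"); cv2.imwrite("pics/sc.png",im[:,:,::-1]); cv2.imwrite("pics/tc.png",optics.get_image("top")[:,:,::-1])
for n in("side","top"):
    optics.get_image(n)
    for t in("chuck","lid"): print(n,t,[(round(d["conf"],2),np.round(d["extent"],1).tolist()) for d in optics.masks_of(t,n)])
E
```

```text
t: 18.95
ee_pos: [520.3, 203.6, 189.6]
orientation: [2.577, 1.797, -0.001]
ft_force: [0.3, -0.0, -4.8]
width: 16.2
grasp_force: 30.0
t 18.95 pos [520.3 203.6 189.6] ang 1.218 tilt [-0.001 -0.001] q [ 0.35  0.33  1.78 -0.    1.03  0.71] F [ 0.3 -0.  -4.8] M [-0.03  0.09 -0.01] w 16.2 g 30.0
need(tool units of 40mm) [0.023 0.066 2.99 ]
side chuck [(0.92, [217.2, 177.8, 35.7, 24.0]), (0.71, [239.5, 153.3, 34.8, 26.6]), (0.64, [271.2, 192.6, 39.0, 24.4])]
side lid [(0.66, [192.5, 291.1, 47.8, 34.6]), (0.39, [342.6, 251.1, 61.6, 14.0])]
top chuck [(0.6, [185.9, 279.9, 27.1, 36.0]), (0.55, [136.9, 251.8, 41.2, 37.2])]
top lid [(0.83, [359.4, 295.2, 42.1, 35.7])]
```

```bash
python3 -m jog '[[0.02,0.06,0.3,0,0,0,0],[0,0,0.6,0,0,0,0],[0,0,0.6,0,0,0,0],[0,0,0.6,0,0,0,0],[0,0,0.5,0,0,0,0],[0,0,0.3,0,0,0,0],[0,0,0,0,0,0,0],[0,0,0,0,0,0,0]]'; python3 s.py 523 203.5 20; python3 - <<'E'
from h import *
p=ctrl.get_obs()["ee_pos"]; x,y=p[0],p[1]
def ov(n,box,S,ch=True,lid=True):
    im=optics.get_image(n); x0,y0,x1,y1=box
    o=cv2.resize(im[y0:y1,x0:x1],None,fx=S,fy=S,interpolation=cv2.INTER_CUBIC)[:,:,::-1].copy()
    tr=lambda P:[np.round((proj(n,P)-[x0,y0]+.5)*S).astype(np.int32)]
    for P,c in((circ(523,203.5,34,72),(255,255,255)),(circ(523,203.5,0,72),(255,255,255)),(circ(x,y,p[2]+14,66),(0,255,0)),(circ(x,y,p[2]+21,66),(0,255,0)),(circ(x,y,p[2]-4,41),(255,255,0))): cv2.polylines(o,tr(P),True,c,1)
    return o
a=ov("side",(235,140,305,225),7); b=ov("top",(190,180,234,265),7)
cv2.imwrite("pics/pl.png",np.hstack([a,b])); print(np.hstack([a,b]).shape)
E
```

```text
t: 20.15
ee_pos: [523.4, 204.2, 74.0]
orientation: [2.577, 1.797, 0.0]
ft_force: [0.4, 0.0, -3.9]
width: 15.7
grasp_force: 30.0
t 20.15 pos [523.4 204.2  74. ] ang 1.218 tilt [0. 0.] q [0.35 0.49 1.85 0.   0.8  0.7 ] F [ 0.4  0.  -3.9] M [-0.03  0.07 -0.01] w 15.7 g 30.0
need(tool units of 40mm) [-0.02  -0.003  1.35 ]
(595, 798, 3)
```

View pics/pl.png

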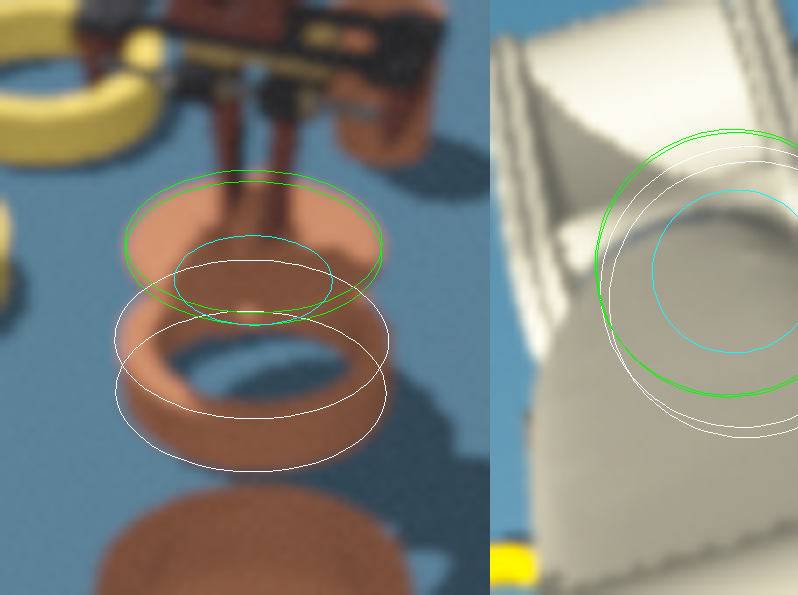

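The lid hangs level above the ring at about panel (254,250), and the ring is at about (256,390). Both are close to the overlay, so I'll measure the remaining offset numerically.

```bash
python3 - <<'E'
from h import *
from scipy.optimize import minimize
im=np.mean([optics.get_image("side").astype(float) for _ in range(3)],0); S=8
m=cv2.resize((im[...,0]-im[...,2]).astype(np.float32),None,fx=S,fy=S,interpolation=cv2.INTER_CUBIC)
p=ctrl.get_obs()["ee_pos"]
def score(q,cyl,sel):  # contrast across silhouette: inside minus outside of R-B
    h=cv2.convexHull(proj("side",np.vstack([circ(q[0],q[1],z,r) for z,r in cyl])).astype(np.float32))[:,0]
    c=h.mean(0); h=np.array([v for v in h if sel(v-c)]); d=(h-c)/np.linalg.norm(h-c,axis=1)[:,None]
    g=lambda P:cv2.remap(m,((P[:,0]+.5)*S-.5).astype(np.float32)[:,None],((P[:,1]+.5)*S-.5).astype(np.float32)[:,None],cv2.INTER_LINEAR)
    return -(g(h-d*1.0)-g(h+d*1.0)).mean()
for nm,cyl,sel,c0 in(("lid",[(p[2]+14,66),(p[2]+21,66)],lambda v:v[1]<3 and abs(v[0])>7,p[:2]),("chuck",[(0,72),(34,72)],lambda v:v[1]>-2,(523,203.5))):
    G=[(score((c0[0]+a,c0[1]+b),cyl,sel),a,b) for a in np.arange(-8,8.1,.5) for b in np.arange(-10,10.1,.5)]
    print(nm,np.round(c0,1),[np.round(k,1).tolist() for k in sorted(G)[:5]])
E
```

```text
lid [523.8 204.3] [[-105.7, 1.0, -5.0], [-105.6, 1.0, -4.5], [-105.6, 1.0, -5.5], [-105.5, 1.5, -5.0], [-105.5, 1.5, -4.5]]
chuck [523.  203.5] [[-77.8, 4.0, 0.0], [-77.8, 4.0, 0.5], [-77.7, 3.5, 0.0], [-77.6, 3.5, 0.5], [-77.6, 4.5, 0.0]]
```

```bash
python3 -m jog '[[0.1,0.017,0.2,0,0,0,0],[0,0,0.25,0,0,0,0],[0,0,0.2,0,0,0,0],[0,0,0.1,0,0,0,0],[0,0,0.05,0,0,0,0],[0,0,0.05,0,0,0,0],[0,0,0.05,0,0,0,0],[0,0,0.05,0,0,0,0],[0,0,0,0,0,0,0]]'; python3 s.py
```

```text
t: 21.3
ee_pos: [525.1, 207.6, 35.8]
orientation: [-2.577, -1.797, 0.0]
ft_force: [0.2, -0.1, -4.6]
width: 15.7
grasp_force: 30.0
t 21.3 pos [525.1 207.6  35.8] ang 1.218 tilt [-0. -0.] q [ 0.36  0.56  1.85 -0.    0.73  0.71] F [ 0.2 -0.1 -4.6] M [-0.06  0.14 -0.  ] w 15.7 g 30.0
```

```bash
python3 -m jog '[[0,0,0.03,0,0,0,0],[0,0,0.03,0,0,0,0],[0,0,0,0,0,0,0]]'; python3 s.py
```

```text
t: 21.6
ee_pos: [525.0, 207.6, 33.4]
orientation: [-2.577, -1.797, 0.0]
ft_force: [-0.8, 0.1, -4.3]
width: 15.7
grasp_force: 30.0
t 21.6 pos [525.  207.6  33.4] ang 1.218 tilt [-0. -0.] q [0.36 0.56 1.85 0.   0.73 0.71] F [-0.8  0.1 -4.3] M [-0.1   0.09  0.03] w 15.7 g 30.0
```

The lugs are inside the ring (ee 33 is below 38) and touching nothing. I'll continue down gently.

```bash
python3 -m jog '[[0,0,0.05,0,0,0,0],[0,0,0.05,0,0,0,0],[0,0,0.05,0,0,0,0],[0,0,0.05,0,0,0,0],[0,0,0.04,0,0,0,0],[0,0,0,0,0,0,0]]'; python3 s.py
```

```text
t: 22.2
ee_pos: [524.9, 207.5, 23.6]
orientation: [-2.577, -1.797, 0.001]
ft_force: [-0.9, -0.7, -4.3]
width: 15.7
grasp_force: 30.0
t 22.2 pos [524.9 207.5  23.6] ang 1.218 tilt [-0. -0.] q [ 0.36  0.58  1.85 -0.    0.71  0.71] F [-0.9 -0.7 -4.3] M [-0.09  0.14  0.01] w 15.7 g 30.0
```

```bash
python3 -m jog '[[0,0,0.02,0,0,0,0],[0,0,0.02,0,0,0,0],[0,0,0,0,0,0,0]]'; python3 s.py
```

```text
t: 22.5
ee_pos: [525.1, 207.6, 22.2]
orientation: [-2.577, -1.797, 0.0]
ft_force: [0.6, 0.0, -5.4]
width: 15.8
grasp_force: 30.0
t 22.5 pos [525.1 207.6  22.2] ang 1.218 tilt [-0. -0.] q [0.36 0.58 1.86 0.   0.7  0.71] F [ 0.6  0.  -5.4] M [-0.05  0.1   0.02] w 15.8 g 30.0
```

```bash
python3 -m jog '[[0,0,0.02,0,0,0,0],[0,0,0.02,0,0,0,0],[0,0,0,0,0,0,0]]'; python3 s.py; python3 -m jog '[[0,0,0.015,0,0,0,0],[0,0,0,0,0,0,0]]'; python3 s.py
```

```text
t: 22.8
ee_pos: [525.1, 207.6, 20.6]
orientation: [-2.577, -1.797, 0.0]
ft_force: [0.4, 0.2, -5.5]
width: 15.6
grasp_force: 30.0
t 22.8 pos [525.1 207.6  20.6] ang 1.218 tilt [-0. -0.] q [0.36 0.59 1.86 0.   0.7  0.71] F [ 0.4  0.2 -5.5] M [-0.04  0.05  0.02] w 15.6 g 30.0
t: 23.0
ee_pos: [525.2, 207.6, 20.2]
orientation: [-2.577, -1.797, -0.0]
ft_force: [-0.8, 0.1, -3.9]
width: 16.1
grasp_force: 30.0
t 23.0 pos [525.2 207.6  20.2] ang 1.218 tilt [0. 0.] q [0.36 0.59 1.86 0.   0.7  0.71] F [-0.8  0.1 -3.9] M [-0.06  0.17  0.01] w 16.1 g 30.0
```

```bash
python3 -m jog '[[0,0,0.015,0,0,0,0],[0,0,0,0,0,0,0]]'; python3 s.py; python3 -m jog '[[0,0,0.01,0,0,0,0],[0,0,0,0,0,0,0]]'; python3 s.py
```

```text
t: 23.2
ee_pos: [525.2, 207.6, 20.1]
orientation: [2.577, 1.797, 0.0]
ft_force: [-1.3, -0.7, 4.4]
width: 15.6
grasp_force: 30.0
t 23.2 pos [525.2 207.6  20.1] ang 1.218 tilt [0. 0.] q [ 0.36  0.59  1.86 -0.    0.7   0.71] F [-1.3 -0.7  4.4] M [-0.19  0.63  0.06] w 15.6 g 30.0
t: 23.4
ee_pos: [525.3, 207.6, 20.1]
orientation: [2.577, 1.797, 0.0]
ft_force: [-4.7, -1.9, 8.8]
width: 15.8
grasp_force: 30.0
t 23.4 pos [525.3 207.6  20.1] ang 1.218 tilt [0. 0.] q [ 0.36  0.59  1.86 -0.    0.7   0.71] F [-4.7 -1.9  8.8] M [-0.33  0.9   0.03] w 15.8 g 30.0
```

The lid is seated at the expected height of 20.1. I'll ease off the push, open gently and retreat upward.

```bash
python3 -m jog '[[0,0,-0.015,0,0,0,0],[0,0,0,0,0,0,0.15],[0,0,0,0,0,0,0.2],[0,0,0,0,0,0,0.25],[0,0,0,0,0,0,0.3],[0,0,0,0,0,0,0.4],[0,0,0,0,0,0,0.5],[0,0,0,0,0,0,0.5],[0,0,0,0,0,0,0.5]]'; python3 s.py; python3 -m jog '[[0,0,-0.1,0,0,0,0.5],[0,0,-0.2,0,0,0,0.5],[0,0,-0.4,0,0,0,0.5],[0,0,-0.6,0,0,0,0.5],[0,0,-0.8,0,0,0,0.5],[0,0,-0.8,0,0,0,0.5],[0,0,-0.8,0,0,0,0.5],[0,0,-0.6,0,0,0,0.5],[0,0,-0.3,0,0,0,0.5],[0,0,0,0,0,0,0.5],[0,0,0,0,0,0,0.5],[0,0,0,0,0,0,0.5]]'; python3 s.py; python3 - <<'E'
from h import *
im=np.mean([optics.get_image("side").astype(float) for _ in range(2)],0); cv2.imwrite("pics/end.png",im[:,:,::-1]); S=8
m=cv2.resize((im[...,0]-im[...,2]).astype(np.float32),None,fx=S,fy=S,interpolation=cv2.INTER_CUBIC)
def score(q,cyl):
    h=cv2.convexHull(proj("side",np.vstack([circ(q[0],q[1],z,r) for z,r in cyl])).astype(np.float32))[:,0]
    c=h.mean(0); d=(h-c)/np.linalg.norm(h-c,axis=1)[:,None]
    g=lambda P:cv2.remap(m,((P[:,0]+.5)*S-.5).astype(np.float32)[:,None],((P[:,1]+.5)*S-.5).astype(np.float32)[:,None],cv2.INTER_LINEAR)
    return -(g(h-d)-g(h+d)).mean()
cyl=[(0,72),(34,72),(34,66),(41,66)]
G=[(score((524+a,204+b),cyl),a,b) for a in np.arange(-8,8.1,1) for b in np.arange(-10,10.1,1)]
print([np.round(k,1).tolist() for k in sorted(G)[:3]])
print([(round(d["conf"],2),np.round(d["extent"],1).tolist()) for d in optics.masks_of("lid","side")])
for t,e in(("bottle",(298.6,324.6)),("bowl",(339.8,199.8)),("cup",(290,150))): print(t,e,[np.round(d["extent"],1).tolist() for d in optics.masks_of(t,"side")[:1]])
old=cv2.imread("pics/side0.png")[:,:,::-1].astype(float)
D=(abs(im-old).max(2)>40).astype(np.uint8); n,_,st,_=cv2.connectedComponentsWithStats(D); print([s.tolist() for s in st[1:] if s[4]>15])
E
```

```text
t: 24.3
ee_pos: [525.1, 207.6, 19.6]
orientation: [2.577, 1.797, -0.0]
ft_force: [0.3, -0.2, -0.3]
width: 44.2
grasp_force: 0.0
t 24.3 pos [525.1 207.6  19.6] ang 1.218 tilt [-0. -0.] q [ 0.36  0.59  1.86 -0.    0.7   0.71] F [ 0.3 -0.2 -0.3] M [-0.03  0.11 -0.02] w 44.2 g 0.0
t: 25.5
ee_pos: [524.2, 207.2, 202.2]
orientation: [-2.577, -1.796, 0.004]
ft_force: [-0.4, 0.1, -0.1]
width: 43.4
grasp_force: 0.0
t 25.5 pos [524.2 207.2 202.2] ang 1.218 tilt [-0.003 -0.001] q [ 0.36  0.32  1.76 -0.    1.07  0.71] F [-0.4  0.1 -0.1] M [-0.09  0.09  0.01] w 43.4 g 0.0
[[-93.7, 2.0, 0.0], [-93.7, 2.0, -1.0], [-93.4, 3.0, 0.0]]
[(0.8, [272.1, 185.8, 38.0, 25.5]), (0.65, [193.9, 290.5, 48.1, 35.7])]
bottle (298.6, 324.6) [[300.6, 324.2, 28.9, 66.3]]
bowl (339.8, 199.8) [[342.1, 202.7, 30.1, 29.0]]
cup (290, 150) [[290.2, 151.1, 16.2, 29.0]]
[[28, 0, 44, 170, 5860], [62, 0, 49, 129, 1162], [86, 0, 47, 127, 4520], [134, 0, 38, 5, 154], [194, 0, 107, 122, 4612], [162, 4, 35, 25, 286], [175, 28, 29, 43, 584], [180, 61, 10, 6, 47], [174, 75, 27, 27, 287], [255, 113, 12, 27, 148], [278, 127, 5, 16, 63], [103, 134, 30, 43, 703], [223, 141, 21, 16, 127], [69, 144, 25, 13, 99], [74, 150, 39, 35, 1031], [192, 160, 173, 166, 7984], [134, 219, 17, 12, 131], [149, 223, 44, 13, 295], [88, 241, 21, 13, 164], [90, 257, 38, 16, 342], [250, 264, 21, 7, 75], [175, 267, 10, 12, 65], [129, 274, 41, 17, 254]][ WARN:0@3.754] global loadsave.cpp:1063 imwrite_ Unsupported depth image for selected encoder is fallbacked to CV_8U.
```

The lid is seated in the ring at the expected height, the fingers are clear, and the bystanders haven't moved.

```bash
python3 -c "
from workcell import ctrl
print(ctrl.close_job())"
```

```text
the job is handed in; nothing more can be done
None
```

The lid is off the jar and resting handle up in the clay chuck ring, released with the gripper well clear, and the job was handed in at about 26 s; my last check of the placement was numeric (seating height and a camera fit), because the ten picture views were used up.

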